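# Load the pink paint and set the mixer's dial

## Task

The pink vanity needs a touch-up: take the vial of pink paint from the rack and stand it fully home in the mixer's socket, and let go of it. Then turn the mixer's dial by pushing its stub round gently with the fingertips, without squeezing it, until the pointer line points at the pink dot. Leave the other vials in the rack and everything else on the desk where it stands.

Things in the scene. Friction and masses are not known exactly. Their poses are not given: they have to be found in the camera images.
- mixer: paint-vial mixer, a fixed grey box with a black foot 170 mm (x) by 245 mm (y), its top face 50 mm above the desk; origin at the centre of its underside, z up. On top are a round dial (axis at x 0, y -50 mm in this frame) and a socket hole for one vial (x 0, y +60 mm). Its x, y and yaw vary, and it stands on either half of the desk
- socket_floor (a point): centre of the floor of the mixer's socket, a round blind hole 25 mm in diameter and 25 mm deep in the top face; the floor is 25 mm above the desk; axes as the mixer
- dial_axis (a point): point on the dial's axis at the top of the dial disc, 60 mm above the desk; axes as the mixer. The disc is 110 mm in diameter and stands 10 mm above the mixer's top, with a flat 3 mm hub and a black pointer line from the centre to the rim on the side of the stub
- dial: the turning dial; origin on its axis at the mixer's top face (50 mm above the desk), x axis along the pointer line from the axis towards the stub, z up. It turns 2.7 rad either way from where its x is parallel to the mixer's x, starts within 0.45 rad of there, and stays where it is left (needs about 2 N at the stub)
- stub (a point): centre of the foot of the dial's upright black stub, on the disc 42 mm from the dial's axis and 60 mm above the desk; the stub is 16 mm in diameter and 22 mm tall, to be pushed sideways; axes as the dial, turning with it
- mark_pink: pink dot, 14 mm in diameter and 3 mm high, fixed on the mixer's top beside the dial (in the mixer frame 66 mm to either y side of the dial's axis, up to 55 mm forward or back); origin at the centre of its underside. Three more such dots, blue, green and yellow, are the times of the other paints; which dot is where varies
- rack: fixed wooden vial rack 60 mm (x) by 190 mm (y) by 40 mm high; origin at the centre of its underside, z up. Four round holes 25 mm in diameter and 25 mm deep in a row along its y axis at -67.5, -22.5, +22.5 and +67.5 mm; the hole floors are 15 mm above the desk
- vial_pink: vial of pink paint, an upright cylinder 22 mm in diameter and 72 mm tall (the top 18 mm is a pink cap of the same diameter, over a thin white band), about 30 g; origin at the centre of its underside; it stands in one of the rack's holes (which one varies), its upper 47 mm above the rack and its top 87 mm above the desk
- vial_blue: vial of blue paint, same shape as the pink one, in another hole of the rack; to be left there
- vial_green: vial of green paint, same shape as the pink one, in another hole of the rack; to be left there
- vial_yellow: vial of yellow paint, same shape as the pink one, in another hole of the rack; to be left there
- lampshade: amber glass miniature lampshade, an open cone 64 mm wide at the foot and 45 mm tall, standing on the robot's side of the mixer; bystander, origin at the centre of its underside
- lacquer: green bottle of lacquer, 42 mm in diameter and 110 mm tall, standing on the far side of the mixer; bystander, origin at the centre of its underside
- tray: pewter tray miniature, 46 by 82 mm and 7 mm high (x by y), on the robot's side of the rack; bystander, origin at the centre of its underside
- vanity: painted pink toy vanity, 44 by 90 mm (x by y) and 120 mm tall with its mirror, on the far side of the rack; bystander, origin at the centre of its underside
- spokeshave: steel spokeshave, 267 mm long along its y axis, 26 mm high, lying on the right of the desk; bystander, origin at the centre of its underside
There are look-alikes about, which are no part of the job. Of the things that look like the vial_pink, the largest one is meant.

How it is judged:
By the outcome, as a careful person would: the job done as asked, in the order asked, and still so for the second after the job is handed in, with the robot touching nothing.
It also fails if it takes over 51 s, if anything falls off the work surface, if the arm or the gripper's body presses on something with over 40 N, if the wrist force passes 120 N, or if a joint passes its speed limit or range.

## Robot

A 7-joint arm with a two-finger parallel gripper is mounted at the origin on the work surface. World frame = base frame: x ahead of the robot, y to its left, z up, the work surface at z = 0. Lengths are in m, angles in degrees, forces in N, time in s.
With the tool pointing down it reaches from about 0.425 to 0.875 m from the base axis. Payload 4.7 kg.
Tool frame: the origin (TCP) lies on the mounting face of the last link; the fingertips stand 182 mm ahead of it and the grasp point (between the pads) lies 164 mm ahead of it; z points along the fingers, y is the line along which they close (so a half turn about z gives the same grasp; the last joint's range is limited). The gripper opens to 87 mm and grips with 3 to 60 N. Pads are 19 mm wide; open, the fingers measure 117 mm over their backs; the gripper's body (75 mm by 190 mm) begins 51 mm behind the grasp point.
Start: joints at [-63.764, 18.392, -4.016, 83.108, 1.295, 78.541, -3.26], TCP at [0.279, 0.587, 0.405] pointing down, gripper open.
Joint ranges: [-163.93, 163.93], [-17.29, 119.83], [-79.2, 71.16], [3.27, 140.29], [-89.18, 269.18], [5.43, 117.66], [-154.24, 154.24]. Speed limits (degrees/s): [147.25, 147.25, 180, 180, 180, 180, 180].

## Interface

Orientations are given as [roll, pitch, yaw] about the fixed x, y, z axes, in that order (R = Rz(yaw) Ry(pitch) Rx(roll)).
In Python, from cell import env gives the robot as it stands.
- The arm moves only by the tool servo_tool, never from a script. Its argument "plan" is a list of rows, each an object with "xyz": the shift along the tool's x, y, z in cm, a list of three; "twist": the turn, a rotation vector about the tool's x, y, z in degrees, a list of three; "jaw": the closure, from 0 (fully open) to 1 (shut). In form: [{"xyz": [x, y, z], "twist": [wx, wy, wz], "jaw": jaw}, ...]. A call has 1 to 10 rows; each row is the pose to reach, as a shift and turn from the pose commanded when the call began, along the tool's axes at that moment; what a row does not reach only later rows make up. A row lasts 1/12 s, in which the tool goes at most 41.7 mm and 7.16 degrees, less where a joint would pass 70% of its speed; a pose out of reach is approached as far as the arm can. A call with a gripper value outside its range is refused whole. The fingers move at their own pace and stop on an object; "newtons" is the grip in N (left out, the last holds). Time passes only in rows, so rows that repeat a pose let the fingers close. It gives the time, the measured TCP pose, the force, the opening and the grip force at its end, in the units of the state.
- env.get_obs(): the state, without advancing time (a new reading comes with each control period).
- env.read_camera(name): name is "scene" or "top"; returns a dict with "img" (384x512x3 uint8, red, green, blue), "camera_matrix" (3x3 intrinsics, pixels), "k1" (the pictures are not rectified: a ray, as slopes to the right and down, at radius r is drawn at 1 + k1 r^2 times it, then the intrinsics apply), "R" (3x3) and "t" (3): a world point X has camera coordinates R X + t. Camera axes: x right, y down, z forward; pixel columns grow to the right and rows downward; lengths in m; the calibration is good to about 2 mm. A picture is of the moment at which its call begins. There is no depth.
- env.sign_off(): hands the job in; it is judged then, once.
The state is a dict: "time_s": time; "qpos": joint angles; "joint_velocities": joint speeds; "effort": joint torques, N m; "tool_pos": TCP position; "tool_rot": TCP orientation; "force": force on the tool from outside, world axes, zero at the start; "wrist_torque": the same for the moment, N m; "grip_width": finger opening in m; "grasp_force": force on a finger pad.
Only numpy, scipy, OpenCV 4.12 (cv2) and the standard library are available. Lean on these libraries where they do the work, as an engineer would, in place of code of your own. Each camera call takes 0.05 s, during which the arm holds its last target. There are 200 camera calls.

## Working session

There is one attempt and no reset: what is moved stays moved. The work goes in short steps, Python scripts to look and compute and a tool call to move; the robot and the scene stay as the last step left them, time stands still between calls to the robot, and variables do not carry over. Pictures are saved under pics/ and viewed, at most 10 in all, crops included, and the job is handed in when it is done.

Besides the shell and the picture viewer there is one more tool, called after ">>>" as name([rows], argument=value, ...), one row to a line, values as JSON. servo_tool: Moves the arm, as the interface text tells. Its arguments: {"type":"object","properties":{"plan":{"type":"array","items":{"type":"object","properties":{"xyz":{"type":"array","items":{"type":"number"}},"twist":{"type":"array","items":{"type":"number"}},"jaw":{"type":"number"}}}},"newtons":{"type":"number"}},"required":["plan"]}

```bash
mkdir -p pics; cat > h.py <<'E'
import numpy as np, cv2
from cell import env
def shot(n,f=None):
    c=env.read_camera(n)
    if f: cv2.imwrite('pics/'+f,c['img'][:,:,::-1])
    return c
def ray(c,u,v):
    K=np.array(c['camera_matrix']);k=c['k1']
    d=np.array([(u-K[0,2])/K[0,0],(v-K[1,2])/K[1,1]]);s=d.copy()
    for _ in range(30): s=d/(1+k*(s@s))
    R=np.array(c['R']);t=np.array(c['t'])
    return -R.T@t, R.T@np.array([s[0],s[1],1])
def at(c,u,v,z):
    o,d=ray(c,u,v); return o+d*(z-o[2])/d[2]
def proj(c,X):
    p=np.array(c['R'])@np.array(X)+np.array(c['t']);s=p[:2]/p[2];s=s*(1+c['k1']*(s@s))
    K=np.array(c['camera_matrix']);return np.array([K[0,0]*s[0]+K[0,2],K[1,1]*s[1]+K[1,2]])
E
python3 - <<'E'
from h import *
a=shot('top');b=shot('scene')
for c,n in((a,'top0'),(b,'scene0')):
    cv2.imwrite(f'pics/{n}.png',cv2.resize(c['img'][:,:,::-1],(800,600),interpolation=cv2.INTER_CUBIC))
    print(c['k1'],c['camera_matrix'],-np.array(c['R']).T@np.array(c['t']))
print(env.get_obs())
E
```

```text
0.035628812598590805 [[383.48586955   0.         253.16904973]
 [  0.         383.48586955 194.87937294]
 [  0.           0.           1.        ]] [ 0.35256364 -0.10747943  1.24763258]
-0.01909019758108635 [[403.31026349   0.         248.66961752]
 [  0.         403.31026349 186.70610324]
 [  0.           0.           1.        ]] [ 1.06405518 -0.51888549  0.74664345]
{'time_s': 0.1, 'qpos': array([-63.76529489,  18.43482055,  -4.01381302,  83.16786452,
         1.29611165,  78.5419351 ,  -3.25873066]), 'joint_velocities': array([-0.03650576, -0.13555274,  0.0601515 , -0.0621603 ,  0.0069169 ,
       -0.05672906, -0.00643283]), 'effort': array([ 5.51292669e-04, -4.92574668e+01, -4.05105958e-01, -3.13395917e+01,
       -6.41643419e-02,  3.95620940e-02,  5.40233782e-05]), 'tool_pos': array([0.27905107, 0.58684722, 0.40377072]), 'tool_rot': array([-1.79900668e+02,  7.14872008e-03,  1.54574755e+02]), 'force': array([ 0.58564307,  0.0992342 , -0.55356943]), 'wrist_torque': array([-0.00560698, -0.03318109, -0.01274212]), 'grasp_force': 0.0, 'grip_width': 0.08706359744415568}
```

View pics/top0.png

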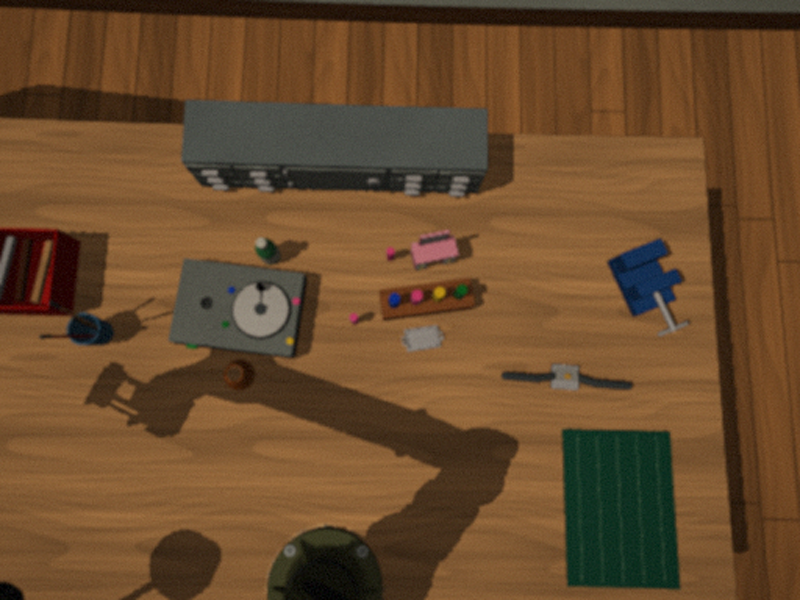

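View pics/scene0.png

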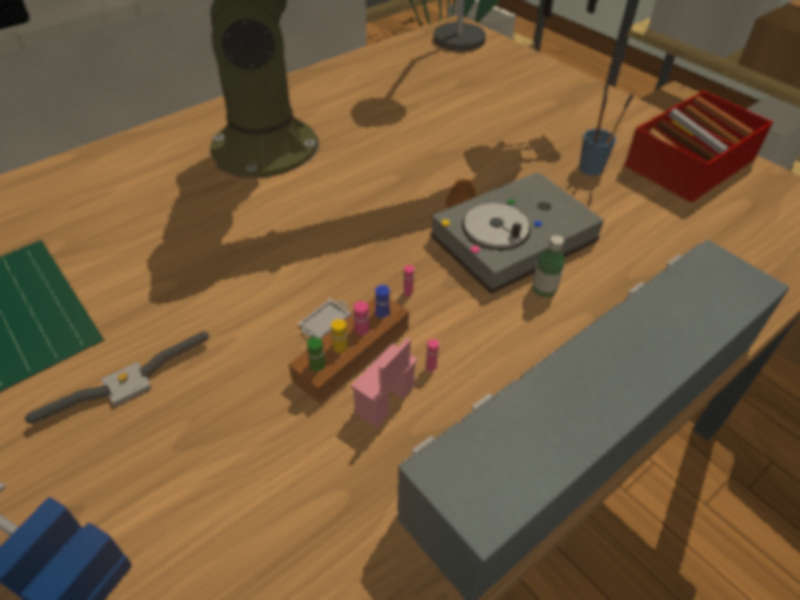

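The top view (800x600) shows the pink caps at (417,296) in the rack, and at (391,254) and (353,318) as small loose vials on the desk. The rack one fits because it is the largest and stands in the rack. The mixer is at about (240,308), with the pink dot at (296,300) and the stub at (262,287). I'll confirm in one enlarged crop.

```bash
python3 - <<'E'
from h import *
a=shot('top');b=shot('scene')
np.savez('pics/c0.npz',a=a['img'],b=b['img'])
A=cv2.resize(a['img'][130:250,100:310],None,fx=3.8,fy=3.8,interpolation=cv2.INTER_CUBIC)[:, :798]
B=cv2.resize(b['img'][100:270,180:390],None,fx=3.5,fy=3.5,interpolation=cv2.INTER_CUBIC)
cv2.imwrite('pics/cropA.png',A[:,:,::-1]);cv2.imwrite('pics/cropB.png',B[:,:,::-1])
for n,c,zs in(('top',a,1),('scene',b,0)):
    h=cv2.cvtColor(c['img'],cv2.COLOR_RGB2HSV)
    for nm,lo,hi in(('pink',(160,130,90),(178,255,255)),('blue',(110,120,60),(125,255,255)),('yel',(20,170,110),(32,255,255)),('grn',(50,120,40),(75,255,255))):
        m=cv2.inRange(h,lo,hi);k,l,s,ce=cv2.connectedComponentsWithStats(m)
        for i in range(1,k):
            if s[i,4]>5 and 80<ce[i][0]<400 and 100<ce[i][1]<280: print(n,nm,s[i,4],ce[i].round(2),at(c,*ce[i],.087).round(4),at(c,*ce[i],.053).round(4))
E
```

```text
top pink 23 [249.52 161.26] [ 0.65   -0.1099  0.087 ] [ 0.6587 -0.11    0.053 ]
top pink 56 [266.32 189.55] [ 0.5618 -0.1634  0.087 ] [ 0.5679 -0.165   0.053 ]
top pink 18 [189.22 192.5 ] [0.5474 0.0725 0.087 ] [0.5531 0.0778 0.053 ]
top pink 24 [226.12 203.33] [ 0.5163 -0.0412  0.087 ] [ 0.5211 -0.0393  0.053 ]
top blue 14 [147.5  185.29] [0.567  0.2004 0.087 ] [0.5733 0.2094 0.053 ]
top blue 43 [252.   191.53] [ 0.5546 -0.1195  0.087 ] [ 0.5605 -0.1198  0.053 ]
top yel 45 [280.73 186.96] [ 0.5709 -0.2077  0.087 ] [ 0.5773 -0.2107  0.053 ]
top yel 14 [185.5  217.71] [0.4698 0.0801 0.087 ] [0.4733 0.0856 0.053 ]
top grn 30 [169.3  161.47] [0.6434 0.1383 0.087 ] [0.6519 0.1455 0.053 ]
top grn 40 [294.58 185.92] [ 0.575  -0.2504  0.087 ] [ 0.5816 -0.2546  0.053 ]
top grn 10 [143.8 207. ] [0.4999 0.2072 0.087 ] [0.5042 0.2164 0.053 ]
top grn 10 [122.5 221.2] [0.4556 0.2677 0.087 ] [0.4586 0.2786 0.053 ]
scene pink 11 [303.64 159.09] [0.5798 0.046  0.087 ] [0.5549 0.0752 0.053 ]
scene pink 34 [261.38 172.76] [ 0.5523 -0.0654  0.087 ] [ 0.5259 -0.042   0.053 ]
scene pink 33 [260.67 183.79
[... 153 characters left out ...]
8 209.58] [ 0.5991 -0.1897  0.087 ] [ 0.5752 -0.1727  0.053 ]
scene pink 38 [276.58 220.71] [ 0.6833 -0.1339  0.087 ] [ 0.6637 -0.114   0.053 ]
scene pink 36 [275.81 231.5 ] [ 0.7036 -0.1541  0.087 ] [ 0.6851 -0.1353  0.053 ]
scene blue 7 [344.   142.71] [0.5993 0.1703 0.087 ] [0.5754 0.2058 0.053 ]
scene blue 38 [244.32 186.13] [ 0.5615 -0.124   0.087 ] [ 0.5356 -0.1036  0.053 ]
scene yel 12 [284.58 142.25] [0.5035 0.0529 0.087 ] [0.4746 0.0823 0.053 ]
scene yel 84 [216.54 209.63] [ 0.5794 -0.2146  0.087 ] [ 0.5544 -0.1989  0.053 ]
scene yel 39 [216.87 220.54] [ 0.6045 -0.2317  0.087 ] [ 0.5808 -0.2169  0.053 ]
scene grn 41 [201.   219.41] [ 0.5811 -0.256   0.087 ] [ 0.5562 -0.2425  0.053 ]
```

View pics/cropA.png

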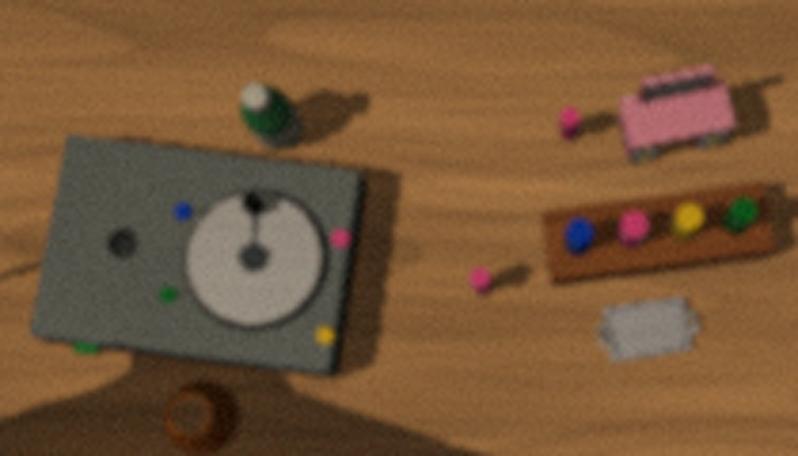

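View pics/cropB.png

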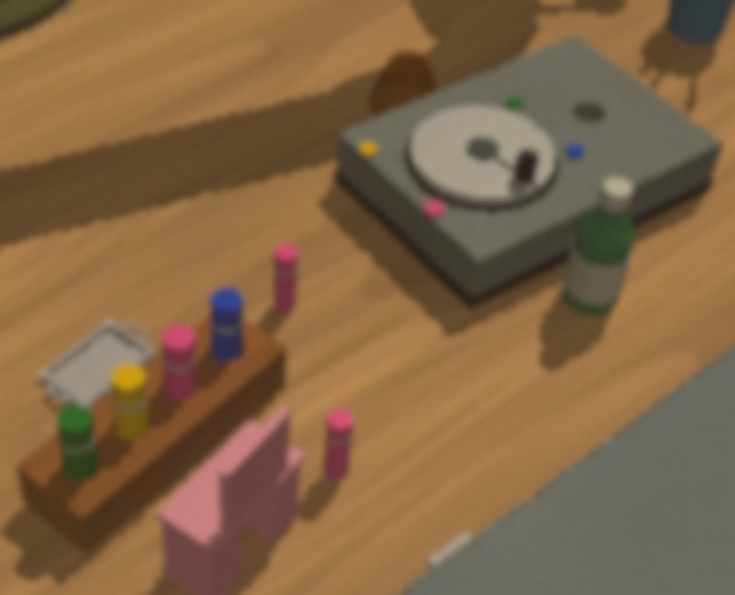

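The crop confirms the meant vial: the rack's pink one (cap at crop A (634,226), crop B (179,340)) is larger than the loose look-alikes at crop A (570,122) and (481,279). Next I'll fit the mixer and vial poses from both cameras.

```bash
cat > fit.py <<'E'
from h import *
from scipy.optimize import least_squares
a=shot('top');b=shot('scene')
pa=lambda x,y:np.array([100+(x+.5)/3.8-.5,130+(y+.5)/3.8-.5]); pb=lambda x,y:np.array([180+(x+.5)/3.5-.5,100+(y+.5)/3.5-.5])
hx,hy=.085,.1225
M=[((0,.06,.05),(122,242),(589,112)),((0,-.05,.063),(254,257),(483,149)),
 ((hx,hy,.05),(68,138),(720,147)),((hx,-hy,.05),(362,172),(478,263)),((-hx,-hy,.05),(332,373),(340,132)),((-hx,hy,.05),(33,332),(575,38))]
def Rz(t):return np.array([[np.cos(t),-np.sin(t),0],[np.sin(t),np.cos(t),0],[0,0,1]])
def res(p):
    r=[]
    for X,A,B in M:
        W=Rz(p[2])@np.array(X)+[p[0],p[1],0]
        r+=[proj(a,W)-pa(*A),proj(b,W)-pb(*B)]
    return np.concatenate(r)
s=least_squares(res,[.54,.17,0],loss='soft_l1');p=s.x
print('mixer',p[:2],np.degrees(p[2]));print(res(p).reshape(-1,4).round(2))
f=lambda X:(Rz(p[2])@np.array(X)+[p[0],p[1],0])
print('socket',f((0,.06,.025)),'dial',f((0,-.05,.06)))
for A,B,z,n in(((254,203),(526,155),.082,'stub'),((340,238),(434,208),.053,'pinkdot')):
    P,Q=at(a,*pa(*A),z),at(b,*pb(*B),z);print(n,P,Q)
    for X in(P,Q):
        d=Rz(-p[2])@(X-f((0,-.05,0)));print('  mixer-rel to dial',d[:2],np.degrees(np.arctan2(d[1],d[0])))
# vials: fit row line, cap top centres
V=[('blue',(580,228),(227,299)),('pink',(635,220),(179,336)),('yel',(690,212),(129,375)),('grn',(744,207),(76,414))]
for n,A,B in V: print(n,at(a,*pa(*A),.087),at(b,*pb(*B),.087))
for q in((545,213),(773,185),(780,248),(553,282)):print('rack',at(a,*pa(*q),.04))
print('lacq',at(a,*pa(255,95),.11),'vanity top',at(a,*pa(680,80),.12))
E
python3 fit.py
```

```text
mixer [0.54085516 0.19384297] -6.165551488770279
[[ 1.31 -0.04 -0.16 -0.06]
 [ 0.58 -0.18 -0.04 -0.68]
 [ 0.63 -1.37  0.96 -1.2 ]
 [-0.   -0.43 -0.06 -0.59]
 [-0.39 -0.31 -0.38  0.11]
 [-0.31  0.52  0.   -1.1 ]]
socket [0.54729925 0.25349591 0.025     ] dial [0.53548508 0.14413219 0.06      ]
stub [0.57620054 0.14429392 0.082     ] [0.5765738  0.14356642 0.082     ]
  mixer-rel to dial [0.04046258 0.00453371] 6.393150575143947
  mixer-rel to dial [0.04091181 0.0038505 ] 5.376676923102132
pinkdot [0.55385727 0.07815904 0.053     ] [0.55483219 0.07523216 0.053     ]
  mixer-rel to dial [ 0.02535155 -0.06361833] -68.27299616516632
  mixer-rel to dial [ 0.02663518 -0.06642358] -68.14971977434116
blue [ 0.56057361 -0.12017093  0.087     ] [ 0.55913941 -0.12156013  0.087     ]
pink [ 0.56813722 -0.16460503  0.087     ] [ 0.56582619 -0.16582652  0.087     ]
yel [ 0.57572029 -0.2091637   0.087     ] [ 0.57275314 -0.20987738  0.087     ]
grn [ 0.5808203  -0.25302351  0.087     ] [ 0.57820429 -0.25316182  0.087     ]
rack [ 0.58118836 -0.09093739  0.04      ]
rack [ 0.60958899 -0.28348576  0.04      ]
rack [ 0.55559882 -0.28927319  0.04      ]
rack [ 0.52262576 -0.09899328  0.04      ]
lacq [0.65880045 0.14225106 0.11      ] vanity top [ 0.67665129 -0.19746514  0.12      ]
```

```bash
cat > go.py <<'E'
import sys
from h import *
from scipy.spatial.transform import Rotation as Ro
# usage: go.py x y z(grasp point) toolY_direction_deg
x,y,z,a=map(float,sys.argv[1:5]);o=env.get_obs()
R=Ro.from_euler('xyz',o['tool_rot'],degrees=True);g=o['tool_pos']+R.apply([0,0,.164])
c=[Ro.from_euler('xyz',[180,0,a+90+k],degrees=True) for k in(0,180)]
T=min(((R.inv()*t) for t in c),key=lambda r:r.magnitude())
d=np.array([x,y,z+.164])-o['tool_pos']
print('xyz',(R.inv().apply(d)*100).round(2),'twist',T.as_rotvec(degrees=True).round(2),'t',o['time_s'],'tip',g.round(4),'rot',o['tool_rot'].round(2),'q',o['qpos'].round(0))
E
python3 go.py .567 -.165 .16 8.4
```

```text
xyz [-58.29 -55.55   8.07] twist [-3.000e-02  2.000e-02  5.617e+01] t 0.3 tip [0.2791 0.5869 0.2404] rot [-179.97    0.    154.57] q [-64.  18.  -4.  83.   1.  79.  -3.]
```

>>> servo_tool([
  {"xyz": [-58.3,-55.6,0],"twist": [0,0,56.2],"jaw": 0},
  {"xyz": [-58.3,-55.6,0],"twist": [0,0,56.2],"jaw": 0},
  {"xyz": [-58.3,-55.6,0],"twist": [0,0,56.2],"jaw": 0},
  {"xyz": [-58.3,-55.6,0],"twist": [0,0,56.2],"jaw": 0},
  {"xyz": [-58.3,-55.6,0],"twist": [0,0,56.2],"jaw": 0},
  {"xyz": [-58.3,-55.6,0],"twist": [0,0,56.2],"jaw": 0},
  {"xyz": [-58.3,-55.6,0],"twist": [0,0,56.2],"jaw": 0},
  {"xyz": [-58.3,-55.6,0],"twist": [0,0,56.2],"jaw": 0},
  {"xyz": [-58.3,-55.6,0],"twist": [0,0,56.2],"jaw": 0},
  {"xyz": [-58.3,-55.6,0],"twist": [0,0,56.2],"jaw": 0},
])

```text
time_s: 1.13
tool_pos: [0.4282, 0.1957, 0.4051]
tool_rot: [180.0, -0.0, 98.4]
force: [1.1, 0.8, 0.2]
grip_width: 0.0869
grasp_force: 0.0
```

```bash
python3 go.py .567 -.165 .16 8.4
```

```text
xyz [-37.71   8.49   8.08] twist [ 0.04 -0.05 -0.04] t 1.1333 tip [0.4283 0.1959 0.2411] rot [ 1.7996e+02 -5.0000e-02  9.8360e+01] q [-44.  -4.  16. 108.   1.  76. -20.]
```

>>> servo_tool([
  {"xyz": [-37.7,8.5,6],"twist": [0,0,0],"jaw": 0.2},
  {"xyz": [-37.7,8.5,6],"twist": [0,0,0],"jaw": 0.2},
  {"xyz": [-37.7,8.5,6],"twist": [0,0,0],"jaw": 0.2},
  {"xyz": [-37.7,8.5,6],"twist": [0,0,0],"jaw": 0.2},
  {"xyz": [-37.7,8.5,6],"twist": [0,0,0],"jaw": 0.2},
  {"xyz": [-37.7,8.5,6],"twist": [0,0,0],"jaw": 0.2},
  {"xyz": [-37.7,8.5,6],"twist": [0,0,0],"jaw": 0.2},
  {"xyz": [-37.7,8.5,6],"twist": [0,0,0],"jaw": 0.2},
  {"xyz": [-37.7,8.5,6],"twist": [0,0,0],"jaw": 0.2},
  {"xyz": [-37.7,8.5,6],"twist": [0,0,0],"jaw": 0.2},
])

```text
time_s: 1.97
tool_pos: [0.5669, -0.1688, 0.3443]
tool_rot: [-180.0, 0.2, 98.0]
force: [-1.1, -0.2, 0.4]
grip_width: 0.0696
grasp_force: 0.0
```

```bash
python3 go.py .567 -.165 .105 8.4; python3 - <<'E'
from h import *
b=shot('scene')
cv2.imwrite('pics/s1.png',cv2.resize(b['img'][60:270,130:330],None,fx=2.8,fy=2.8,interpolation=cv2.INTER_CUBIC)[:,:,::-1])
E
```

```text
xyz [0.4  0.06 7.52] twist [-0.03  0.24 -0.37] t 1.9667 tip [ 0.5669 -0.1695  0.1803] rot [-179.97    0.24   98.03] q [-19.  15.  38.  98. -10.  70.  30.]
```

View pics/s1.png

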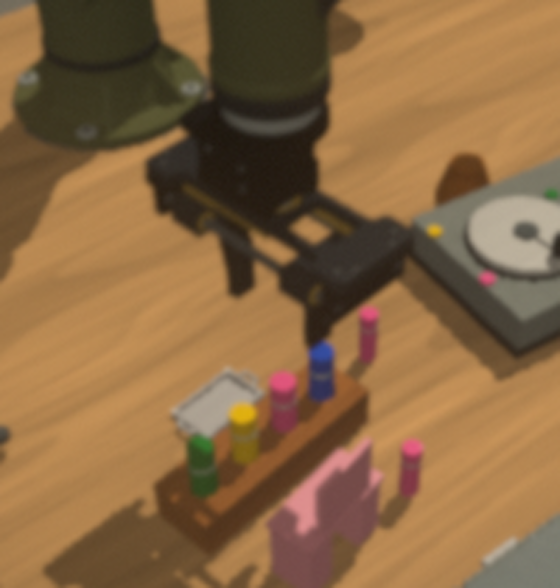

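The jaws sit either side of the pink vial (tips at crop (238,290) and (317,340), vial at (284,385)). I'll descend onto it now.

>>> servo_tool([
  {"xyz": [0.4,0,1],"twist": [0,0.2,-0.4],"jaw": 0.2},
  {"xyz": [0.4,0,4],"twist": [0,0.2,-0.4],"jaw": 0.2},
  {"xyz": [0.4,0,7],"twist": [0,0.2,-0.4],"jaw": 0.2},
  {"xyz": [0.4,0,9.5],"twist": [0,0.2,-0.4],"jaw": 0.2},
  {"xyz": [0.4,0,10.6],"twist": [0,0.2,-0.4],"jaw": 0.2},
  {"xyz": [0.4,0,10.6],"twist": [0,0.2,-0.4],"jaw": 0.2},
  {"xyz": [0.4,0,10.6],"twist": [0,0.2,-0.4],"jaw": 0.2},
])

```text
time_s: 2.6
tool_pos: [0.5665, -0.1576, 0.2389]
tool_rot: [-180.0, -0.2, 98.9]
force: [-0.0, -0.5, 1.2]
grip_width: 0.0696
grasp_force: 0.0
```

```bash
python3 go.py .567 -.165 .074 8.4
```

```text
xyz [-0.73 -0.06  0.09] twist [-0.01 -0.24  0.46] t 2.6 tip [ 0.5664 -0.157   0.0749] rot [-179.99   -0.24   98.86] q [-17.  21.  36. 104. -15.  59.  34.]
```

>>> servo_tool([
  {"xyz": [-0.7,0,0.1],"twist": [0,-0.2,0.5],"jaw": 0.2},
  {"xyz": [-0.7,0,0.1],"twist": [0,-0.2,0.5],"jaw": 0.2},
  {"xyz": [-0.7,0,0.1],"twist": [0,-0.2,0.5],"jaw": 0.2},
])

```text
time_s: 2.85
tool_pos: [0.568, -0.1666, 0.2393]
tool_rot: [179.8, 0.1, 98.2]
force: [0.4, 0.2, 0.8]
grip_width: 0.0701
grasp_force: 0.0
```

>>> servo_tool([
  {"xyz": [0,0,0],"twist": [0,0,0],"jaw": 0.6},
  {"xyz": [0,0,0],"twist": [0,0,0],"jaw": 0.75},
  {"xyz": [0,0,0],"twist": [0,0,0],"jaw": 0.85},
  {"xyz": [0,0,0],"twist": [0,0,0],"jaw": 0.9},
  {"xyz": [0,0,0],"twist": [0,0,0],"jaw": 0.9},
  {"xyz": [0,0,0],"twist": [0,0,0],"jaw": 0.9},
], newtons=12)

```text
time_s: 3.35
tool_pos: [0.5674, -0.1656, 0.2377]
tool_rot: [-180.0, -0.0, 98.3]
force: [-0.1, 0.2, 0.1]
grip_width: 0.0374
grasp_force: 0.0
```

```bash
python3 go.py .567 -.165 .074 8.4
```

```text
xyz [ 0.07 -0.03 -0.03] twist [-0.   -0.01 -0.13] t 3.35 tip [ 0.5674 -0.1656  0.0737] rot [-1.800e+02 -1.000e-02  9.827e+01] q [-16.  22.  36. 103. -15.  59.  34.]
```

>>> servo_tool([
  {"xyz": [0,0,0],"twist": [0,0,0],"jaw": 0.9},
  {"xyz": [0,0,0],"twist": [0,0,0],"jaw": 0.9},
  {"xyz": [0,0,0],"twist": [0,0,0],"jaw": 0.9},
  {"xyz": [0,0,0],"twist": [0,0,0],"jaw": 0.9},
  {"xyz": [0,0,0],"twist": [0,0,0],"jaw": 0.9},
  {"xyz": [0,0,0],"twist": [0,0,0],"jaw": 0.9},
])

```text
time_s: 3.85
tool_pos: [0.5673, -0.1657, 0.2376]
tool_rot: [-180.0, -0.0, 98.3]
force: [-1.2, -0.5, 0.7]
grip_width: 0.0218
grasp_force: 11.7
```

Gripped at 22 mm. Lifting.

>>> servo_tool([
  {"xyz": [0,0,-2],"jaw": 0.9,"twist": [0,0,0]},
  {"xyz": [0,0,-5],"jaw": 0.9,"twist": [0,0,0]},
  {"xyz": [0,0,-8],"jaw": 0.9,"twist": [0,0,0]},
  {"xyz": [0,0,-11],"jaw": 0.9,"twist": [0,0,0]},
  {"xyz": [0,0,-12],"jaw": 0.9,"twist": [0,0,0]},
  {"xyz": [0,0,-12],"jaw": 0.9,"twist": [0,0,0]},
  {"xyz": [0,0,-12],"jaw": 0.9,"twist": [0,0,0]},
], newtons=15)

```text
time_s: 4.43
tool_pos: [0.5674, -0.1655, 0.3573]
tool_rot: [180.0, -0.0, 98.3]
force: [0.1, 0.4, -1.7]
grip_width: 0.0221
grasp_force: 14.7
```

```bash
python3 go.py .5473 .2535 .19 8.4
```

```text
xyz [41.75  4.05  0.35] twist [ 0.03 -0.02 -0.11] t 4.4333 tip [ 0.5675 -0.1654  0.1933] rot [ 1.7997e+02 -2.0000e-02  9.8290e+01] q [-19.  15.  39.  97. -10.  72.  30.]
```

>>> servo_tool([
  {"xyz": [1,0.1,0],"jaw": 0.9,"twist": [0,0,0]},
  {"xyz": [3,0.3,0],"jaw": 0.9,"twist": [0,0,0]},
  {"xyz": [6,0.6,0],"jaw": 0.9,"twist": [0,0,0]},
  {"xyz": [9,0.9,0],"jaw": 0.9,"twist": [0,0,0]},
  {"xyz": [12,1.2,0],"jaw": 0.9,"twist": [0,0,0]},
  {"xyz": [15,1.5,0],"jaw": 0.9,"twist": [0,0,0]},
  {"xyz": [18,1.7,0],"jaw": 0.9,"twist": [0,0,0]},
  {"xyz": [21,2.0,0],"jaw": 0.9,"twist": [0,0,0]},
  {"xyz": [23,2.2,0],"jaw": 0.9,"twist": [0,0,0]},
  {"xyz": [24,2.3,0],"jaw": 0.9,"twist": [0,0,0]},
])

```text
time_s: 5.27
tool_pos: [0.5543, 0.08, 0.3554]
tool_rot: [-179.8, -0.1, 98.6]
force: [0.8, 1.1, -0.7]
grip_width: 0.0215
grasp_force: 14.7
```

>>> servo_tool([
  {"xyz": [1,0.1,0],"jaw": 0.9,"twist": [0,0,0]},
  {"xyz": [3.5,0.3,0],"jaw": 0.9,"twist": [0,0,0]},
  {"xyz": [6.5,0.6,0],"jaw": 0.9,"twist": [0,0,0]},
  {"xyz": [9.5,0.9,0],"jaw": 0.9,"twist": [0,0,0]},
  {"xyz": [12.5,1.2,0],"jaw": 0.9,"twist": [0,0,0]},
  {"xyz": [15,1.5,0],"jaw": 0.9,"twist": [0,0,0]},
  {"xyz": [17,1.7,0],"jaw": 0.9,"twist": [0,0,0]},
  {"xyz": [17.7,1.7,0],"jaw": 0.9,"twist": [0,0,0]},
  {"xyz": [17.7,1.7,0],"jaw": 0.9,"twist": [0,0,0]},
  {"xyz": [17.7,1.7,0],"jaw": 0.9,"twist": [0,0,0]},
])

```text
time_s: 6.1
tool_pos: [0.5473, 0.251, 0.3571]
tool_rot: [-179.9, 0.1, 98.2]
force: [-0.3, -0.9, -0.1]
grip_width: 0.0213
grasp_force: 14.7
```

```bash
python3 go.py .5473 .2535 .12 8.4
```

```text
xyz [0.26 0.04 7.31] twist [-0.05  0.11 -0.22] t 6.1 tip [0.5473 0.2507 0.1931] rot [-1.7995e+02  1.1000e-01  9.8180e+01] q [-47.  15.  24.  95.  -6.  72. -14.]
```

>>> servo_tool([
  {"xyz": [0.2,0,1],"jaw": 0.9,"twist": [0,0,0]},
  {"xyz": [0.2,0,3],"jaw": 0.9,"twist": [0,0,0]},
  {"xyz": [0.2,0,5],"jaw": 0.9,"twist": [0,0,0]},
  {"xyz": [0.2,0,6.5],"jaw": 0.9,"twist": [0,0,0]},
  {"xyz": [0.2,0,7.3],"jaw": 0.9,"twist": [0,0,0]},
  {"xyz": [0.2,0,7.3],"jaw": 0.9,"twist": [0,0,0]},
  {"xyz": [0.2,0,7.3],"jaw": 0.9,"twist": [0,0,0]},
  {"xyz": [0.2,0,7.3],"jaw": 0.9,"twist": [0,0,0]},
])

```text
time_s: 6.77
tool_pos: [0.5474, 0.2542, 0.2858]
tool_rot: [179.9, -0.0, 98.2]
force: [0.6, 0.8, 0.3]
grip_width: 0.0215
grasp_force: 14.7
```

```bash
python3 go.py .5473 .2535 .084 8.4; python3 - <<'E'
from h import *
a=shot('top');b=shot('scene')
A=cv2.resize(a['img'][150:250,90:200],None,fx=3.6,fy=3.6,interpolation=cv2.INTER_CUBIC)
B=cv2.resize(b['img'][80:180,290:400],None,fx=3.6,fy=3.6,interpolation=cv2.INTER_CUBIC)
B=cv2.resize(b['img'][80:180,290:400],None,fx=5.5,fy=5.5,interpolation=cv2.INTER_CUBIC)
cv2.imwrite('pics/s2.png',B[:,:,::-1])
o=env.get_obs();g=o['tool_pos']-[0,0,.164]
for z in(.0,-.059):
  q=proj(b,g+[0,0,z]);print('pred',z,((q-[290,80]+.5)*5.5-.5).round(1))
q=proj(b,[.5473,.2535,.05]);print('hole',((q-[290,80]+.5)*5.5-.5).round(1))
E
```

```text
xyz [-0.07 -0.02  3.78] twist [ 0.1  -0.03 -0.18] t 6.7667 tip [0.5476 0.2544 0.1218] rot [ 1.799e+02 -3.000e-02  9.822e+01] q [-47.  18.  23.  99.  -8.  64. -13.]
pred 0.0 [348.3 166.6]
pred -0.059 [326.1 264.5]
hole [320. 286.]
```

View pics/s2.png

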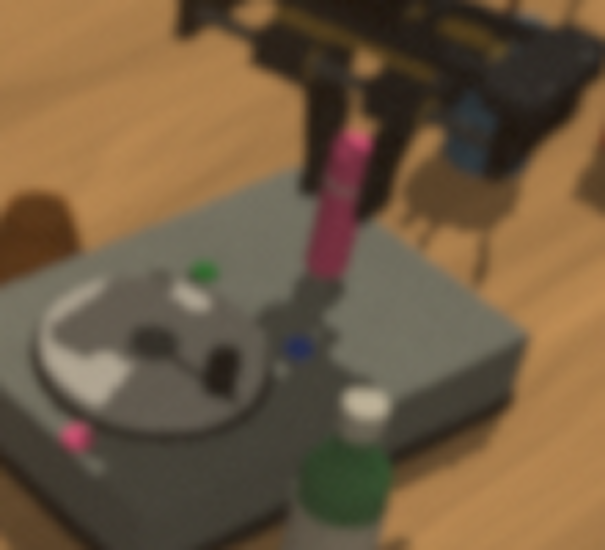

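The vial hangs upright with its foot at about (326,270), against a prediction of (326,264). The hole is expected just below it at (320,286). I'll measure the hole more finely from the stored first pictures.

```bash
cat > hole.py <<'E'
from h import *
from scipy.optimize import minimize
d=np.load('pics/c0.npz');cams={'a':shot('top'),'b':shot('scene')}
th=np.linspace(0,2*np.pi,48,endpoint=False)
for k,c in cams.items():
    g=cv2.GaussianBlur(d[k].astype(np.float32).mean(2),(0,0),.5)
    def samp(x,y,r,z):
        P=np.array([proj(c,[x+r*np.cos(t),y+r*np.sin(t),z]) for t in th],np.float32)
        return cv2.remap(g,P[:,0:1],P[:,1:2],cv2.INTER_CUBIC).mean()
    f=lambda p,z,r:-(sum(samp(*p,r+e,z) for e in(.003,.005))-sum(samp(*p,r-e,z) for e in(.003,.005)))
    for n,p0,z,r,s in(('hole',(.5473,.2535),.05,.0125,1),('disc',(.5355,.1441),.06,.055,-1)):
        R=minimize(lambda p:s*f(p,z,r),p0,method='Nelder-Mead',options=dict(initial_simplex=[p0,(p0[0]+.004,p0[1]),(p0[0],p0[1]+.004)]));print(k,n,R.x.round(4),R.fun)
# held vial axis in scene now
c=cams['b'];h=cv2.cvtColor(c['img'],cv2.COLOR_RGB2HSV);m=cv2.inRange(h,(160,110,60),(179,255,255));m[:, :335]=0
ys,xs=np.nonzero(m);print('pink rows',ys.min(),ys.max())
o=env.get_obs();g0=o['tool_pos']-[0,0,.164]
for z in(-.05,-.035,-.02,0.005):
    q=proj(c,g0+[0,0,z]);print(q.round(2),[xs[ys==round(q[1])].mean().round(2)])
E
python3 hole.py
```

```text
a hole [0.5461 0.2575] -74.2278823852539
a disc [0.535  0.1471] -103.68716430664062
b hole [0.5477 0.2535] -55.1796875
b disc [0.5364 0.1434] -89.39553833007812
pink rows 104 129
[349.43 125.07] [np.float64(349.5)]
[350.44 120.63] [np.float64(351.0)]
[351.47 116.09] [np.float64(351.5)]
[353.22 108.34] [np.float64(353.5)]
```

```bash
python3 - <<'E'
from h import *
c=shot('scene');o=env.get_obs();g=o['tool_pos']-[0,0,.164]
C=-np.array(c['R']).T@np.array(c['t']);n=(C-g)[:2];n/=np.linalg.norm(n)
S=c['img'].astype(np.float32);S=S[:,:,0]-S[:,:,1]
def edge(X):
    q=proj(c,X);d=proj(c,X+[0,0,-.01])-proj(c,X);d/=np.linalg.norm(d)
    P=np.array([q+d*s for s in np.arange(-8,8,.1)],np.float32)
    v=cv2.remap(S,P[:,:1],P[:,1:],cv2.INTER_LINEAR).ravel();return q,v
q,v=edge(g+[n[0]*.011,n[1]*.011,-.0586]);i=np.argmin(np.gradient(cv2.GaussianBlur(v[None],(0,0),5)[0]));print('bottom pred',q,'edge at +px',i*.1-8)
q,v=edge(g+[-n[0]*.011,-n[1]*.011,.0134]);i=np.argmax(np.gradient(cv2.GaussianBlur(v[None],(0,0),5)[0]));print('top pred',q,'edge at +px',i*.1-8)
E
python3 go.py .547 .2545 .106 8.4
```

```text
bottom pred [348.29651536 129.98697989] edge at +px -0.1999999999999993
top pred [354.30560878 103.43605474] edge at +px 0.0
xyz [-0.03 -0.    1.55] twist [ 0.08 -0.03 -0.12] t 7.0167 tip [0.5472 0.2549 0.1215] rot [ 1.7992e+02 -3.0000e-02  9.8280e+01] q [-47.  18.  23.  99.  -8.  64. -13.]
```

>>> servo_tool([
  {"xyz": [-0.15,0,0.3],"jaw": 0.9,"twist": [0,0,0]},
  {"xyz": [-0.15,0,0.8],"jaw": 0.9,"twist": [0,0,0]},
  {"xyz": [-0.15,0,1.2],"jaw": 0.9,"twist": [0,0,0]},
  {"xyz": [-0.15,0,1.4],"jaw": 0.9,"twist": [0,0,0]},
  {"xyz": [-0.15,0,1.6],"jaw": 0.9,"twist": [0,0,0]},
  {"xyz": [-0.15,0,1.6],"jaw": 0.9,"twist": [0,0,0]},
  {"xyz": [-0.15,0,1.6],"jaw": 0.9,"twist": [0,0,0]},
])

```text
time_s: 7.6
tool_pos: [0.5469, 0.2532, 0.2685]
tool_rot: [-180.0, 0.0, 98.3]
force: [0.0, -0.1, 0.0]
grip_width: 0.0217
grasp_force: 14.7
```

```bash
python3 go.py .5473 .2531 .0835 8.4
```

```text
xyz [-0.02  0.04  2.1 ] twist [-0.02  0.01 -0.13] t 7.6 tip [0.5468 0.2532 0.1045] rot [-1.7998e+02  1.0000e-02  9.8270e+01] q [-47.  19.  23. 100.  -8.  62. -13.]
```

The vial's foot is already below the face with no contact force, so it's in the hole. I'll continue down.

>>> servo_tool([
  {"xyz": [0,0,0.4],"jaw": 0.9,"twist": [0,0,0]},
  {"xyz": [0,0,0.8],"jaw": 0.9,"twist": [0,0,0]},
  {"xyz": [0,0,1.2],"jaw": 0.9,"twist": [0,0,0]},
  {"xyz": [0,0,1.5],"jaw": 0.9,"twist": [0,0,0]},
  {"xyz": [0,0,1.8],"jaw": 0.9,"twist": [0,0,0]},
  {"xyz": [0,0,2.0],"jaw": 0.9,"twist": [0,0,0]},
  {"xyz": [0,0,2.0],"jaw": 0.9,"twist": [0,0,0]},
  {"xyz": [0,0,2.0],"jaw": 0.9,"twist": [0,0,0]},
])

```text
time_s: 8.27
tool_pos: [0.5469, 0.2532, 0.2486]
tool_rot: [-180.0, 0.0, 98.3]
force: [0.7, -0.1, 1.1]
grip_width: 0.0216
grasp_force: 14.7
```

>>> servo_tool([
  {"xyz": [0,0,0.1],"jaw": 0.9,"twist": [0,0,0]},
  {"xyz": [0,0,0.15],"jaw": 0.9,"twist": [0,0,0]},
  {"xyz": [0,0,0.15],"jaw": 0.9,"twist": [0,0,0]},
  {"xyz": [0,0,0.15],"jaw": 0.9,"twist": [0,0,0]},
])

```text
time_s: 8.6
tool_pos: [0.5471, 0.2532, 0.2476]
tool_rot: [180.0, -0.0, 98.3]
force: [-0.3, 0.3, 1.3]
grip_width: 0.0216
grasp_force: 14.8
```

>>> servo_tool([
  {"xyz": [0,0,0],"jaw": 0.6,"twist": [0,0,0]},
  {"xyz": [0,0,0],"jaw": 0.4,"twist": [0,0,0]},
  {"xyz": [0,0,0],"jaw": 0.4,"twist": [0,0,0]},
  {"xyz": [0,0,0],"jaw": 0.4,"twist": [0,0,0]},
  {"xyz": [0,0,0],"jaw": 0.4,"twist": [0,0,0]},
  {"xyz": [0,0,-3],"jaw": 0.4,"twist": [0,0,0]},
  {"xyz": [0,0,-6],"jaw": 0.4,"twist": [0,0,0]},
  {"xyz": [0,0,-9],"jaw": 0.4,"twist": [0,0,0]},
  {"xyz": [0,0,-9],"jaw": 0.4,"twist": [0,0,0]},
  {"xyz": [0,0,-9],"jaw": 0.4,"twist": [0,0,0]},
])

```text
time_s: 9.43
tool_pos: [0.5476, 0.2534, 0.3396]
tool_rot: [179.8, -0.1, 98.3]
force: [-0.7, 0.1, -0.9]
grip_width: 0.0525
grasp_force: 0.0
```

Vial released. Next I'll look to check the placement and the dial, while going to the stub.

```bash
python3 go.py .578 .1785 .175 0;  python3 hole.py | grep -v hole | head -3
```

```text
xyz [-7.85  1.93  0.05] twist [ 0.23 -0.13  8.27] t 9.4333 tip [0.5483 0.2538 0.1756] rot [ 1.7976e+02 -1.1000e-01  9.8270e+01] q [-47.  15.  24.  96.  -7.  70. -14.]
a disc [0.535  0.1471] -103.68716430664062
b disc [0.5364 0.1434] -89.39553833007812
pink rows 116 134hole.py:18: RuntimeWarning: Mean of empty slice.
  q=proj(c,g0+[0,0,z]);print(q.round(2),[xs[ys==round(q[1])].mean().round(2)])
  ret = ret.dtype.type(ret / rcount)
```

>>> servo_tool([
  {"xyz": [-2,0.5,0],"twist": [0,0,4],"jaw": 1},
  {"xyz": [-5,1.2,0],"twist": [0,0,8.3],"jaw": 1},
  {"xyz": [-7,1.7,0],"twist": [0,0,8.3],"jaw": 1},
  {"xyz": [-7.8,1.9,0],"twist": [0,0,8.3],"jaw": 1},
  {"xyz": [-7.8,1.9,0],"twist": [0,0,8.3],"jaw": 1},
  {"xyz": [-7.8,1.9,0],"twist": [0,0,8.3],"jaw": 1},
  {"xyz": [-7.8,1.9,0],"twist": [0,0,8.3],"jaw": 1},
  {"xyz": [-7.8,1.9,0],"twist": [0,0,8.3],"jaw": 1},
  {"xyz": [-7.8,1.9,0],"twist": [0,0,8.3],"jaw": 1},
], newtons=5)

```text
time_s: 10.28
tool_pos: [0.5765, 0.1804, 0.3371]
tool_rot: [-180.0, -0.0, 90.1]
force: [0.5, 0.7, -0.9]
grip_width: 0.0033
grasp_force: 0.0
```

```bash
python3 go.py .578 .1785 .086 0; python3 - <<'E'
from h import *
b=shot('scene')
B=cv2.resize(b['img'][80:200,270:400],None,fx=4.5,fy=4.5,interpolation=cv2.INTER_CUBIC)
cv2.imwrite('pics/s3.png',B[:,:,::-1])
for n,X in(('vial top if home',(.547,.2532,.097)),('stub',(.578,.1436,.082))):print(n,((proj(b,X)-[270,80]+.5)*4.5).round(0))
E
```

```text
xyz [-0.2   0.16  8.71] twist [-0.02 -0.03  0.12] t 10.2833 tip [0.5764 0.1805 0.1731] rot [-1.7998e+02 -3.0000e-02  9.0120e+01] q [-43.  16.  27.  96.  -8.  70. -14.]
vial top if home [366. 172.]
stub [274. 291.]
```

View pics/s3.png

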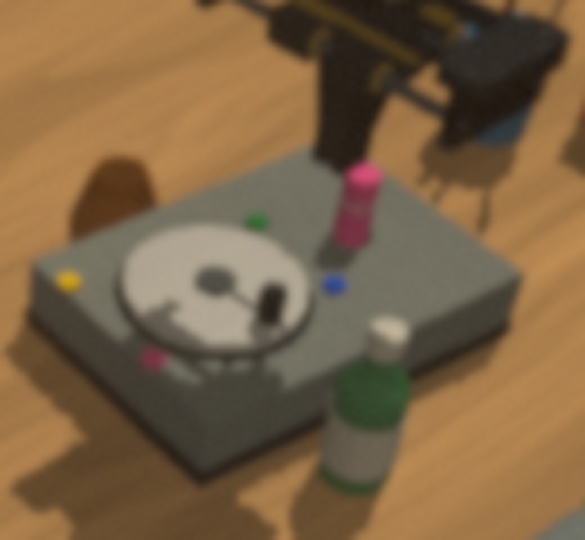

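The vial stands home: its cap top is at (366,173), against (366,172) predicted for fully seated. The stub top is at (271,292). I'll descend beside the stub.

>>> servo_tool([
  {"xyz": [-0.2,0.15,2],"twist": [0,0,0],"jaw": 1},
  {"xyz": [-0.2,0.15,5],"twist": [0,0,0],"jaw": 1},
  {"xyz": [-0.2,0.15,7.5],"twist": [0,0,0],"jaw": 1},
  {"xyz": [-0.2,0.15,8.7],"twist": [0,0,0],"jaw": 1},
  {"xyz": [-0.2,0.15,8.7],"twist": [0,0,0],"jaw": 1},
  {"xyz": [-0.2,0.15,8.7],"twist": [0,0,0],"jaw": 1},
  {"xyz": [-0.2,0.15,8.7],"twist": [0,0,0],"jaw": 1},
])

```text
time_s: 10.92
tool_pos: [0.5792, 0.1771, 0.2519]
tool_rot: [179.9, -0.1, 90.0]
force: [-0.0, -0.6, -0.1]
grip_width: 0.0004
grasp_force: 0.0
```

```bash
cat > arc.py <<'E'
import sys
from h import *
from scipy.spatial.transform import Rotation as Ro
# arc.py s(mm behind stub) theta1 theta2 ... world stub angles
C=np.array([.5363,.1436]);s=float(sys.argv[1])/1e3;o=env.get_obs()
R=Ro.from_euler('xyz',o['tool_rot'],degrees=True)
for a in map(float,sys.argv[2:]):
    t=np.radians(a);P=C+.042*np.array([np.cos(t),np.sin(t)])+s*np.array([-np.sin(t),np.cos(t)])
    d=R.inv().apply(np.r_[P,.25]-o['tool_pos'])*100
    w=(R.inv()*Ro.from_euler('xyz',[180,0,a+90],degrees=True)).as_rotvec(degrees=True)
    print(a,d.round(2),w.round(1))
print(o['tool_pos'].round(4),o['tool_rot'].round(1),o['force'].round(1))
E
python3 arc.py 17.5 0 -4 -8 -12 -16 -20 -24 -28
```

```text
0.0 [-1.6  -0.09  0.19] [ 0.1 -0.1 -0. ]
-4.0 [-1.9   0.02  0.19] [ 0.1 -0.1  4. ]
-8.0 [-2.2   0.11  0.19] [ 0.1 -0.1  8. ]
-12.0 [-2.51  0.18  0.19] [ 0.1 -0.1 12. ]
-16.0 [-2.82  0.23  0.19] [ 0.1 -0.1 16. ]
-20.0 [-3.14  0.25  0.19] [ 0.1 -0.1 20. ]
-24.0 [-3.46  0.26  0.19] [ 0.1 -0.1 24. ]
-28.0 [-3.77  0.24  0.19] [ 0.1 -0.1 28. ]
[0.5792 0.1771 0.2519] [ 1.799e+02 -1.000e-01  9.000e+01] [-0.  -0.6 -0.1]
```

>>> servo_tool([
  {"xyz": [-0.6,-0.1,0.1],"twist": [0,0,0],"jaw": 1},
  {"xyz": [-1.1,-0.1,0.1],"twist": [0,0,0],"jaw": 1},
  {"xyz": [-1.6,-0.1,0.1],"twist": [0,0,0],"jaw": 1},
  {"xyz": [-1.9,0,0.1],"twist": [0,0,4],"jaw": 1},
  {"xyz": [-2.2,0.1,0.1],"twist": [0,0,8],"jaw": 1},
  {"xyz": [-2.5,0.2,0.1],"twist": [0,0,12],"jaw": 1},
  {"xyz": [-2.8,0.2,0.1],"twist": [0,0,16],"jaw": 1},
  {"xyz": [-3.15,0.25,0.1],"twist": [0,0,20],"jaw": 1},
  {"xyz": [-3.45,0.25,0.1],"twist": [0,0,24],"jaw": 1},
  {"xyz": [-3.45,0.25,0.1],"twist": [0,0,24],"jaw": 1},
])

```text
time_s: 11.75
tool_pos: [0.5811, 0.1419, 0.2502]
tool_rot: [180.0, -0.1, 65.8]
force: [-0.3, 2.4, 0.8]
grip_width: 0.0003
grasp_force: 0.9
```

```bash
python3 arc.py 17.5  -24 -28 -32 -36 -40 -44 -48 -52 -56 -60 -62; python3 - <<'E'
from h import *
b=shot('scene')
B=cv2.resize(b['img'][80:200,270:400],None,fx=4.5,fy=4.5,interpolation=cv2.INTER_CUBIC)
cv2.imwrite('pics/s4.png',B[:,:,::-1])
for a in(0,-12,-24):
  t=np.radians(a);print(a,((proj(b,[.5363+.042*np.cos(t),.1436+.042*np.sin(t),.082])-[270,80]+.5)*4.5).round(0))
E
```

```text
-24.0 [0.08 0.03 0.02] [ 0.  -0.1 -0.2]
-28.0 [-0.22  0.15  0.02] [ 0.  -0.1  3.8]
-32.0 [-0.52  0.24  0.02] [ 0.  -0.1  7.8]
-36.0 [-0.83  0.31  0.02] [ 0.  -0.1 11.8]
-40.0 [-1.14  0.36  0.02] [ 0.  -0.1 15.8]
-44.0 [-1.46  0.38  0.02] [-0.  -0.1 19.8]
-48.0 [-1.78  0.39  0.02] [-0.  -0.1 23.8]
-52.0 [-2.1   0.37  0.01] [-0.  -0.1 27.8]
-56.0 [-2.41  0.33  0.01] [-0.  -0.1 31.8]
-60.0 [-2.72  0.27  0.01] [-0.  -0.1 35.8]
-62.0 [-2.88  0.23  0.01] [-0.  -0.1 37.8]
[0.5811 0.1419 0.2502] [ 1.80e+02 -1.00e-01  6.58e+01] [-0.3  2.4  0.8]
0 [274. 291.]
-12 [262. 297.]
-24 [249. 300.]
```

View pics/s4.png

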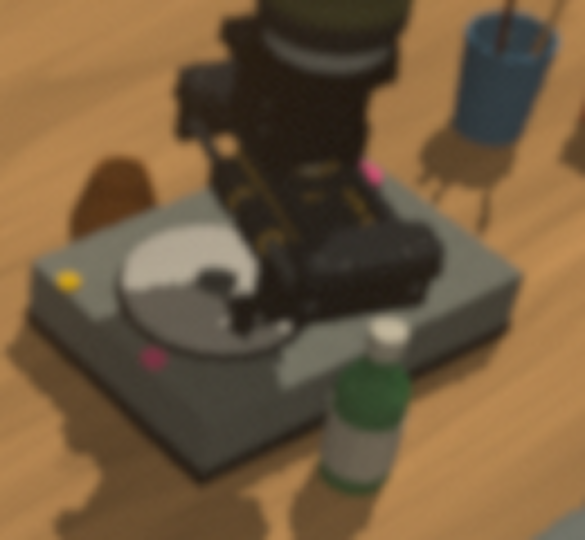

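The fingertips are on the stub (about (243,310)) with the expected ~2.4 N and the dial is turning. I'll keep going.

>>> servo_tool([
  {"xyz": [-0.2,0.15,0],"twist": [0,0,4],"jaw": 1},
  {"xyz": [-0.5,0.25,0],"twist": [0,0,8],"jaw": 1},
  {"xyz": [-0.85,0.3,0],"twist": [0,0,12],"jaw": 1},
  {"xyz": [-1.15,0.35,0],"twist": [0,0,16],"jaw": 1},
  {"xyz": [-1.45,0.4,0],"twist": [0,0,20],"jaw": 1},
  {"xyz": [-1.8,0.4,0],"twist": [0,0,24],"jaw": 1},
  {"xyz": [-2.1,0.35,0],"twist": [0,0,28],"jaw": 1},
  {"xyz": [-2.4,0.35,0],"twist": [0,0,32],"jaw": 1},
  {"xyz": [-2.7,0.25,0],"twist": [0,0,36],"jaw": 1},
  {"xyz": [-2.7,0.25,0],"twist": [0,0,36],"jaw": 1},
])

```text
time_s: 12.63
tool_pos: [0.5725, 0.1163, 0.2499]
tool_rot: [180.0, -0.1, 30.0]
force: [1.0, 2.0, 1.8]
grip_width: 0.0004
grasp_force: 0.8
```

```bash
cat > ptr.py <<'E'
from h import *
# pointer angle: darkest direction on the disc, and stub top, in each camera
for n,C in(('scene',(.5364,.1434)),('top',(.535,.1471))):
    c=shot(n);g=c['img'].astype(np.float32).mean(2);A=np.arange(-110,11,1.)
    def prof(z,rs):
        v=[]
        for a in np.radians(A):
            P=np.array([proj(c,[C[0]+r*np.cos(a),C[1]+r*np.sin(a),z]) for r in rs],np.float32)
            v.append(cv2.remap(g,P[:,:1],P[:,1:],cv2.INTER_LINEAR).mean())
        return np.array(v)
    for nm,z,rs in(('line',.06,np.arange(.016,.032,.002)),('stubtop',.082,np.arange(.036,.049,.002))):
        v=prof(z,rs);i=v.argmin();print(n,nm,A[i],v[::5].round(0).astype(int))
    cv2.imwrite(f'pics/p_{n}.png',cv2.resize(c['img'][80:200,270:400] if n=='scene' else c['img'][150:250,90:210],None,fx=4.5,fy=4.5,interpolation=cv2.INTER_CUBIC)[:,:,::-1])
E
python3 ptr.py; python3 arc.py 17.5 -60 -64 -68 -72 -75
```

```text
scene line -37.0 [29 29 29 29 29 29 29 28 28 28 28 28 27 27 27 27 28 28 27 28 27 28 28 29
 29]
scene stubtop -38.0 [39 34 33 33 33 30 29 30 29 29 29 28 28 28 28 28 28 29 29 30 31 33 37 46
 59]
top line 10.0 [81 78 77 76 77 78 76 74 68 57 41 26 17 15 18 21 23 23 22 20 20 20 18 14
 14]
top stubtop -24.0 [100  85  78  80  79  79  77  63  35  14  13  16  19  19  10   9   8   5
   6   8  11  15  20  17  15]
-60.0 [-0.03  0.05 -0.03] [ 0.  -0.1  0.2]
-64.0 [-0.33  0.16 -0.03] [ 0.  -0.1  4.2]
-68.0 [-0.64  0.25 -0.03] [ 0.  -0.1  8.2]
-72.0 [-0.95  0.32 -0.03] [ 0.  -0.1 12.2]
-75.0 [-1.18  0.36 -0.03] [ 0.  -0.1 15.2]
[0.5725 0.1166 0.2497] [ 1.80e+02 -1.00e-01  3.02e+01] [1.1 2.5 0.3]
```

>>> servo_tool([
  {"xyz": [-0.3,0.15,0],"twist": [0,0,4],"jaw": 1},
  {"xyz": [-0.55,0.2,0],"twist": [0,0,7],"jaw": 1},
  {"xyz": [-0.75,0.25,0],"twist": [0,0,9.5],"jaw": 1},
  {"xyz": [-0.75,0.25,0],"twist": [0,0,9.5],"jaw": 1},
  {"xyz": [0.5,0.5,0],"twist": [0,0,9.5],"jaw": 1},
  {"xyz": [0.8,0.5,-4],"twist": [0,0,9.5],"jaw": 1},
  {"xyz": [4,2,-8],"twist": [0,0,9.5],"jaw": 1},
  {"xyz": [8,3,-12],"twist": [0,0,9.5],"jaw": 1},
  {"xyz": [11,4,-14],"twist": [0,0,9.5],"jaw": 1},
])

```text
time_s: 13.48
tool_pos: [0.6705, 0.1325, 0.3777]
tool_rot: [-180.0, -0.0, 20.6]
force: [0.9, 0.1, 0.2]
grip_width: 0.0003
grasp_force: 0.0
```

```bash
python3 ptr.py
```

```text
scene line -81.0 [116 100  83  67  53  46  45  52  68  97 127 147 156 159 160 161 161 162
 163 163 163 164 164 164 164]
scene stubtop -66.0 [162 162 162 162 161 158 138  95  57  48  69 114 137 146 154 159 163 165
 165 165 165 165 166 166 166]
top line -68.0 [157 157 156 155 154 150 140 125 113 113 126 140 148 153 154 155 155 155
 156 156 155 155 154 155 154]
top stubtop -72.0 [156 157 157 158 155 135  83  36  32  57 102 141 155 156 153 154 154 153
 151 150 149 151 148 148 148]
```

View pics/p_scene.png

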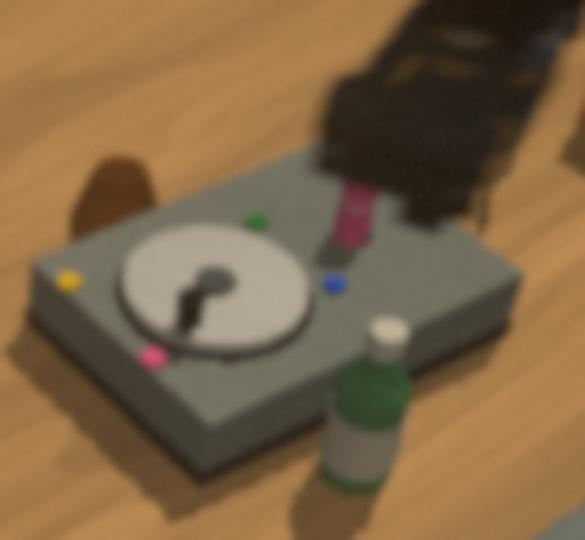

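The pointer now shows from the hub (216,281) past the stub to the rim at about (172,352), a few degrees short of the pink dot at (153,357). I'll measure that gap.

```bash
cat > ptr2.py <<'E'
from h import *
for n,C in(('scene',(.5364,.1434)),('top',(.535,.1471))):
    c=shot(n);I=c['img'].astype(np.float32);g=I.mean(2);A=np.arange(-110,-39,1.)
    def prof(S,z,rs):
        return np.array([cv2.remap(S,*[np.array([proj(c,[C[0]+r*np.cos(a),C[1]+r*np.sin(a),z])[k] for r in rs],np.float32)[:,None] for k in(0,1)],cv2.INTER_LINEAR).mean() for a in np.radians(A)])
    def cen(v):
        w=np.clip(v-.5*(v.max()+np.median(v)),0,None);return (w*A).sum()/w.sum()
    print(n,'rim',cen(-prof(g,.06,np.arange(.050,.054,.001))).round(1),'inner',cen(-prof(g,.06,np.arange(.016,.032,.002))).round(1),'stub',cen(-prof(g,.082,np.arange(.036,.049,.002))).round(1),
      'dot',cen(prof(I[:,:,0]-I[:,:,1],.053,np.arange(.066,.078,.002))).round(1))
E
python3 ptr2.py; python3 arc.py 30 -70; python3 arc.py 17.5 -75
```

```text
scene rim -68.6 inner -82.2 stub -66.0 dot -75.0
top rim -66.8 inner -67.1 stub -71.1 dot -74.6
-70.0 [-9.19 -1.55 12.5 ] [0.1 0.1 0.6]
[0.6704 0.1325 0.3749] [1.799e+02 1.000e-01 2.060e+01] [-0.8  0.6 -0.4]
-75.0 [-10.82  -1.42  12.5 ] [0.1 0.1 5.6]
[0.6704 0.1325 0.3749] [1.799e+02 1.000e-01 2.060e+01] [-0.8  0.6 -0.4]
```

>>> servo_tool([
  {"xyz": [-3,-0.5,1],"twist": [0,0,0],"jaw": 1},
  {"xyz": [-6,-1,3],"twist": [0,0,0.6],"jaw": 1},
  {"xyz": [-8.5,-1.5,5],"twist": [0,0,0.6],"jaw": 1},
  {"xyz": [-9.2,-1.55,7],"twist": [0,0,0.6],"jaw": 1},
  {"xyz": [-9.2,-1.55,10],"twist": [0,0,0.6],"jaw": 1},
  {"xyz": [-9.2,-1.55,12],"twist": [0,0,0.6],"jaw": 1},
  {"xyz": [-9.2,-1.55,12.5],"twist": [0,0,0.6],"jaw": 1},
  {"xyz": [-9.2,-1.55,12.5],"twist": [0,0,0.6],"jaw": 1},
  {"xyz": [-9.2,-1.55,12.5],"twist": [0,0,0.6],"jaw": 1},
])

```text
time_s: 14.43
tool_pos: [0.578, 0.115, 0.2504]
tool_rot: [180.0, 0.0, 19.9]
force: [0.5, -0.1, 0.1]
grip_width: 0.0006
grasp_force: 0.0
```

```bash
python3 arc.py 17.5 -68 -72 -74 -76.5
```

```text
-68.0 [-1.04  0.02  0.04] [ 0.   0.  -2.1]
-72.0 [-1.33  0.14  0.04] [0.  0.  1.9]
-74.0 [-1.48  0.2   0.04] [0.  0.  3.9]
-76.5 [-1.67  0.26  0.04] [0.  0.  6.4]
[0.578  0.115  0.2504] [180.    0.   19.9] [ 0.5 -0.1  0.1]
```

>>> servo_tool([
  {"xyz": [-0.5,0,0],"twist": [0,0,0],"jaw": 1},
  {"xyz": [-1.0,0,0],"twist": [0,0,0],"jaw": 1},
  {"xyz": [-1.3,0.15,0],"twist": [0,0,2],"jaw": 1},
  {"xyz": [-1.5,0.2,0],"twist": [0,0,4],"jaw": 1},
  {"xyz": [-1.65,0.25,0],"twist": [0,0,6.4],"jaw": 1},
  {"xyz": [-1.65,0.25,0],"twist": [0,0,6.4],"jaw": 1},
  {"xyz": [-1.65,0.25,0],"twist": [0,0,6.4],"jaw": 1},
])

```text
time_s: 15.02
tool_pos: [0.564, 0.1075, 0.2514]
tool_rot: [-180.0, -0.1, 13.5]
force: [1.1, 0.9, -0.0]
grip_width: 0.0002
grasp_force: 0.7
```

>>> servo_tool([
  {"xyz": [0.7,0,0],"twist": [0,0,0],"jaw": 1},
  {"xyz": [1.4,0,0],"twist": [0,0,0],"jaw": 1},
  {"xyz": [1.5,0,-4],"twist": [0,0,0],"jaw": 1},
  {"xyz": [4,2,-8],"twist": [0,0,0],"jaw": 1},
  {"xyz": [7,3,-12],"twist": [0,0,0],"jaw": 1},
  {"xyz": [10,3,-15],"twist": [0,0,0],"jaw": 1},
  {"xyz": [11,3,-15],"twist": [0,0,0],"jaw": 1},
  {"xyz": [11,3,-15],"twist": [0,0,0],"jaw": 1},
])

```text
time_s: 15.68
tool_pos: [0.6817, 0.1047, 0.404]
tool_rot: [179.9, -0.5, 13.6]
force: [-1.2, 0.3, -1.2]
grip_width: 0.0004
grasp_force: 0.0
```

```bash
python3 ptr2.py; python3 ptr.py >/dev/null
```

```text
scene rim -73.3 inner -89.3 stub -69.1 dot -75.1
top rim -72.9 inner -71.6 stub -75.8 dot -74.9
```

View pics/p_scene.png

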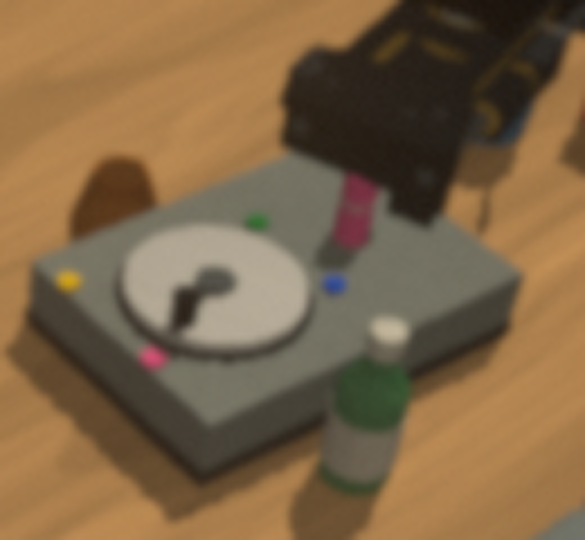

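The pointer (rim at about (168,345)) is about 2° short of the dot. I'll give it one small nudge.

```bash
python3 arc.py 30 -74.8
```

```text
-74.8 [-9.59 -3.07 14.91] [ 0.   0.2 -1.7]
[0.6771 0.1035 0.3988] [180.    0.2  13.5] [-0.1  0.1 -0.7]
```

>>> servo_tool([
  {"xyz": [-3,-1,1],"twist": [0,0,-1.7],"jaw": 1},
  {"xyz": [-6,-2,4],"twist": [0,0.2,-1.7],"jaw": 1},
  {"xyz": [-9,-3,7],"twist": [0,0.2,-1.7],"jaw": 1},
  {"xyz": [-9.6,-3.05,10],"twist": [0,0.2,-1.7],"jaw": 1},
  {"xyz": [-9.6,-3.05,13],"twist": [0,0.2,-1.7],"jaw": 1},
  {"xyz": [-9.6,-3.05,14.8],"twist": [0,0.2,-1.7],"jaw": 1},
  {"xyz": [-9.6,-3.05,14.8],"twist": [0,0.2,-1.7],"jaw": 1},
  {"xyz": [-9.6,-3.05,14.8],"twist": [0,0.2,-1.7],"jaw": 1},
  {"xyz": [-9.6,-3.05,14.8],"twist": [0,0.2,-1.7],"jaw": 1},
])

```text
time_s: 16.63
tool_pos: [0.5774, 0.111, 0.2534]
tool_rot: [-180.0, -0.3, 15.2]
force: [0.6, 0.2, 0.9]
grip_width: 0.0003
grasp_force: 0.0
```

```bash
python3 arc.py 15.6 -71 -74.8
```

```text
-71.0 [-1.28 -0.14  0.33] [ 0.  -0.3 -3.8]
-74.8 [-1.55 -0.03  0.33] [-0.  -0.3 -0. ]
[0.5774 0.111  0.2534] [-180.    -0.3   15.2] [0.6 0.2 0.9]
```

>>> servo_tool([
  {"xyz": [-0.6,0,0.3],"twist": [0,0,0],"jaw": 1},
  {"xyz": [-1.1,0,0.3],"twist": [0,0,0],"jaw": 1},
  {"xyz": [-1.3,0,0.3],"twist": [0,0,0],"jaw": 1},
  {"xyz": [-1.45,0,0.3],"twist": [0,0,0],"jaw": 1},
  {"xyz": [-1.55,0,0.3],"twist": [0,0,0],"jaw": 1},
  {"xyz": [-1.55,0,0.3],"twist": [0,0,0],"jaw": 1},
  {"xyz": [-1.55,0,0.3],"twist": [0,0,0],"jaw": 1},
])

```text
time_s: 17.22
tool_pos: [0.5626, 0.1072, 0.2499]
tool_rot: [-180.0, -0.3, 15.2]
force: [1.9, 1.3, 1.4]
grip_width: 0.0005
grasp_force: 0.8
```

>>> servo_tool([
  {"xyz": [0.7,0,0],"twist": [0,0,0],"jaw": 1},
  {"xyz": [1.4,0,0],"twist": [0,0,0],"jaw": 1},
  {"xyz": [1.5,0,-4],"twist": [0,0,0],"jaw": 1},
  {"xyz": [4,2,-8],"twist": [0,0,0],"jaw": 1},
  {"xyz": [7,3,-12],"twist": [0,0,0],"jaw": 1},
  {"xyz": [10,3,-15],"twist": [0,0,0],"jaw": 1},
  {"xyz": [11,3,-15],"twist": [0,0,0],"jaw": 1},
  {"xyz": [11,3,-15],"twist": [0,0,0],"jaw": 1},
  {"xyz": [11,3,-15],"twist": [0,0,0],"jaw": 1},
])

```text
time_s: 17.97
tool_pos: [0.6769, 0.1071, 0.3994]
tool_rot: [179.9, -0.2, 15.2]
force: [-1.5, -0.6, -0.4]
grip_width: 0.0008
grasp_force: 0.0
```

```bash
python3 ptr2.py
```

```text
scene rim -74.0 inner -92.5 stub -70.9 dot -75.1
top rim -73.4 inner -73.3 stub -76.8 dot -74.8
```

The pointer is within about 1° of the dot, the vial is seated and the arm is clear, so I'll hand it in.

```bash
python3 -c "
from cell import env
print(env.sign_off())"
```

```text
the job is handed in; nothing more can be done
None
```

The pink vial stands fully home in the mixer's socket and is released, the dial's pointer measures within about 1° of the pink dot, and I handed the job in at about 18 s with the arm clear; no verdict came back.

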